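# Test the conference camera's joystick

## Robot

A 6-joint arm with a two-finger parallel gripper is mounted at the origin on the work surface. World frame = base frame: x ahead of the robot, y to its left, z up, the work surface at z = 0. Lengths are in m, angles in degrees, forces in N, time in s.
With the tool pointing down it reaches from about 0.3 to 0.825 m from the base axis. Payload 5.4 kg.
Tool frame: the origin (TCP) lies midway between the tips of the shut fingers; the grasp point (between the pads) lies 19 mm behind it (tcp_to_grasp is the distance from the TCP to the grasp point, in m); z points along the fingers, y is the line along which they close (so a half turn about z gives the same grasp; the last joint's range is limited). The gripper opens to 92 mm and grips with 3 to 60 N. Pads are 20 mm wide; open, the fingers measure 128 mm over their backs; the gripper's body (75 mm by 189 mm) begins 69 mm behind the grasp point.
Start: joints at [-78.043, 9.076, 91.501, -0, 79.423, -12.038], TCP at [0.234, -0.525, 0.215] pointing down, gripper open.
Joint ranges: [-166.64, 166.64], [-54.1, 131.32], [10.49, 154.53], [-73.88, 253.88], [9.74, 151.15], [-171.62, 171.62]. Speed limits (degrees/s): [147.25, 147.25, 180, 180, 180, 180].

## Interface

Orientations are given as a 3x3 rotation matrix whose columns are the frame's x, y, z axes.
In Python, from plant import * gives the robot as it stands.
- The arm moves only by the tool jog_arm, never from a script. Its argument "deltas" is a list of rows, each an object of numbers: "dx", "dy", "dz": the shift along the tool's x, y, z in mm; "rx", "ry", "rz": the turn, a rotation vector about the tool's x, y, z in rad; "grip": the closure, from 0 (fully open) to 1 (shut). In form: [{"dx": .., "dy": .., "dz": .., "rx": .., "ry": .., "rz": .., "grip": ..}, ...]. A call has 1 to 12 rows; each row shifts and turns the commanded pose from where the row before left it, along the tool's axes as they then stand; what a row does not reach is not made up. A row lasts 1/8 s, in which the tool goes at most 62.5 mm and 10.7 degrees, less where a joint would pass 70% of its speed; a pose out of reach is approached as far as the arm can. A call is refused whole if a number of a shift passes 62.5 or a number of a turn 0.188, either way. A call with a gripper value outside its range is refused whole. The fingers move at their own pace and stop on an object; the grip force is fixed at half the most. Time passes only in rows, so rows that do not move let the fingers close. It gives the time, the measured TCP pose, the force, the opening and the grip force at its end, in the units of the state.
- get_obs(): the state, without advancing time (a new reading comes with each control period).
- snapshot(name): name is "side" or "top"; returns a dict with "img" (420x560x3 uint8, red, green, blue), "depth" (420x560 float32, m along the optical axis (not along the pixel's ray), 0 where there is no reading), "mtx" (3x3 intrinsics, pixels), "R" (3x3) and "t" (3): a world point X has camera coordinates R X + t. Camera axes: x right, y down, z forward; pixel columns grow to the right and rows downward; lengths in m; the calibration is good to about 2 mm. A picture is of the moment at which its call begins.
- close_job(): hands the job in; it is judged then, once.
The state is a dict: "time_s": time; "joints": joint angles; "joint_vel": joint speeds; "effort": joint torques, N m; "tool_pos": TCP position; "orientation": TCP orientation; "contact_force": force on the tool from outside, world axes, zero at the start; "torque": the same for the moment, N m; "finger_gap": finger opening in m; "grip_force": force on a finger pad.
Only numpy, scipy, OpenCV 4.12 (cv2) and the standard library are available. Lean on these libraries where they do the work, as an engineer would, in place of code of your own. Each camera call takes 0.05 s, during which the arm holds its last target. There are 200 camera calls.

## Task

Before the video call, test the conference camera: tilt its blue-knobbed joystick fully and straight towards the green mark on its own console, and no other way, hold it there for two seconds, then let it return upright and let go. Do not touch the other console with the red-knobbed joystick; it works the window blinds.

Things in the scene. Friction and masses are not known exactly. Their poses are not given: they have to be found in the camera images.
- camera_stick (a joint): tilt (rad) of the blue-knobbed joystick towards the green mark of its console: 0 upright, positive towards the green mark, stop at 0.5, negative away from it. The stick also tilts sideways by up to 0.5. Both ways are spring-centred: about 0.5 N m per rad, so some 3 N at the knob at the stop; it comes back upright by itself when let go. The pivot is at the console's centre, 45 mm above the desk and 80 mm below the knob's centre.
- camera_knob (a point): centre of the blue ball knob, 34 mm in diameter, on top of a 10 mm steel shaft; 125 mm above the desk with the stick upright, straight above the pivot. Its console is a fixed grey box, 140 x 140 mm and 50 mm high, with a black top face, turned up to 60 degrees either way from having its green mark on the robot's left (+y).
- camera_mark (a point): the green mark, a 22 mm round green disc on the top face of the blue stick's console (the other three sides have only small white dots); centre 52 mm above the desk and 51 mm from the pivot horizontally. Its y axis points from the pivot outwards through the mark (the way to tilt), x is level and square to it (sideways), z is up.
- blinds_console: the other console, the same box with its own green mark but a red ball knob on its joystick, to be left untouched; origin at the centre of its underside, its own green mark at +y. Its red knob too is 34 mm in diameter, 125 mm above the desk over the origin.

How it is judged:
By the outcome, as a careful person would: the job done as asked, in the order asked, and still so for the second after the job is handed in, with the robot touching nothing.
It also fails if it takes over 40 s, if anything falls off the work surface, if the arm or the gripper's body presses on something with over 40 N, if the wrist force passes 120 N, or if a joint passes its speed limit or range.

## Working session

There is one attempt and no reset: what is moved stays moved. The work goes in short steps, Python scripts to look and compute and a tool call to move; the robot and the scene stay as the last step left them, time stands still between calls to the robot, and variables do not carry over. Pictures are saved under pics/ and viewed, at most 10 in all, crops included, and the job is handed in when it is done.

Besides the shell and the picture viewer there is one more tool, called after "Call:" as a command line: name --argument value ..., lists and objects as JSON in quotes. jog_arm: Moves the arm, as the interface text tells. Its arguments: {"type":"object","properties":{"deltas":{"type":"array","items":{"type":"object","properties":{"dx":{"type":"number"},"dy":{"type":"number"},"dz":{"type":"number"},"rx":{"type":"number"},"ry":{"type":"number"},"rz":{"type":"number"},"grip":{"type":"number"}}}}},"required":["deltas"]}

```bash
mkdir -p pics && cat > h.py <<'E'
from plant import *
import numpy as np, cv2
def snap(n,f=None):
    s=snapshot(n)
    if f: cv2.imwrite('pics/'+f,s['img'][:,:,::-1])
    return s
def ray(s,u,v):
    d=s['R'].T@np.linalg.inv(s['mtx'])@np.array([u,v,1.]); c=-s['R'].T@s['t']; return c,d
def onz(s,u,v,z):
    c,d=ray(s,u,v); return c+d*(z-c[2])/d[2]
def tri(a,pa,b,pb):
    c1,d1=ray(a,*pa); c2,d2=ray(b,*pb)
    k=np.linalg.lstsq(np.c_[d1,-d2],c2-c1,rcond=None)[0]
    p,q=c1+k[0]*d1,c2+k[1]*d2
    return (p+q)/2,np.linalg.norm(p-q)
def blobs(s,col):
    h=cv2.cvtColor(s['img'],cv2.COLOR_RGB2HSV)
    rg={'blue':[(100,120,50),(130,255,255)],'green':[(45,100,50),(85,255,255)],'red':[(0,150,60),(8,255,255)]}[col]
    m=cv2.inRange(h,*map(np.array,rg))
    n,_,st,ce=cv2.connectedComponentsWithStats(m)
    return [(ce[i].round(1),st[i,2:5]) for i in range(1,n) if st[i,4]>15]
E
python3 - <<'E'
from h import *
for n in('top','side'):
    s=snap(n,n+'0.png')
    print(n,-s['R'].T@s['t'],s['R'].tolist())
    for c in('blue','green','red'):
        for p,st in blobs(s,c): print(c,p,st,'z=.125',onz(s,*p,.125).round(3),'z=.052',onz(s,*p,.052).round(3))
print(get_obs())
E
```

```text
top [0.41724463 0.02861593 0.98974081] [[-0.0011117873578092975, -0.9997881460312258, 0.02055302859227456], [-0.9907201916397637, -0.001692183153627418, -0.13590672681454807], [0.13591271392382923, -0.020513399806429446, -0.990508422287383]]
blue [  0.9 110.7] [ 4 18 44] z=.125 [0.693 0.473 0.125] z=.052 [0.716 0.51  0.052]
blue [154.6 175.9] [ 22  21 350] z=.125 [0.584 0.218 0.125] z=.052 [0.598 0.234 0.052]
blue [552.3 209.2] [ 15  60 842] z=.125 [ 0.531 -0.432  0.125] z=.052 [ 0.54  -0.471  0.052]
green [365.9 167.1] [ 11  11 105] z=.125 [ 0.6   -0.127  0.125] z=.052 [ 0.615 -0.14   0.052]
green [134.7 188.4] [ 12  12 113] z=.125 [0.564 0.249 0.125] z=.052 [0.576 0.268 0.052]
red [52.  38.5] [ 101   85 5981] z=.125 [0.818 0.397 0.125] z=.052 [0.852 0.428 0.052]
red [538.4 209.4] [  33   82 1644] z=.125 [ 0.53  -0.409  0.125] z=.052 [ 0.54  -0.446  0.052]
red [391.6 183.2] [ 22  21 350] z=.125 [ 0.573 -0.169  0.125] z=.052 [ 0.586 -0.186  0.052]
red [ 24.2 285.8] [  54   67 1446] z=.125 [0.408 0.417 0.125] z=.052 [0.407 0.45  0.052]
side [ 0.33171986 -0.55716331  0.55161944] [[0.93
[... 1105 characters left out ...]
4222265e+01, -1.20368502e+01]), 'joint_vel': array([ 0.03338989, -0.17328298, -0.10938928, -0.04559074,  0.07363462,
        0.03189322]), 'effort': array([-3.83452834e-04, -3.86506462e+01, -3.22958243e+01,  7.03181536e-02,
        3.40682419e-02, -4.58637953e-05]), 'tool_pos': array([ 0.23371584, -0.52475277,  0.21373168]), 'orientation': array([[ 9.13573944e-01,  4.06672524e-01, -3.26442686e-04],
       [ 4.06672496e-01, -9.13572579e-01,  1.61991334e-03],
       [ 3.60545162e-04, -1.61266588e-03, -9.99998635e-01]]), 'contact_force': array([-0.42870542,  0.24443281, -0.4007181 ]), 'torque': array([ 0.00710636, -0.00215626,  0.02338253]), 'grip_force': 0.0, 'finger_gap': 0.09172486247345207}
```

```bash
python3 - <<'E'
from h import *
a=snap('top');b=snap('side')
K,e=tri(a,(154.6,175.9),b,(271.3,115.)); print('knob',K,e)
M,e=tri(a,(134.7,188.4),b,(261.6,136.8)); print('mark',M,e)
# white dots of blue console, both views
for s in(a,b):
    h=cv2.cvtColor(s['img'],cv2.COLOR_RGB2HSV); m=cv2.inRange(h,(0,0,140),(180,60,255))
    n,_,st,ce=cv2.connectedComponentsWithStats(m)
    for i in range(1,n):
        p=onz(s,*ce[i],.051)
        if st[i,4]<200 and np.hypot(*(p-K)[:2])<.1: print(ce[i].round(1),st[i,4],p.round(4))
i1=cv2.resize(a['img'][120:260,60:260],None,fx=3,fy=3,interpolation=2)
i2=cv2.resize(b['img'][60:200,160:360],None,fx=3,fy=3,interpolation=2)[:,:600]
cv2.imwrite('pics/a.png',i1[:,:,::-1]);
E
```

```text
knob [0.58473464 0.21743068 0.12635323] 0.0013469465175933249
mark [0.57717476 0.26734278 0.05328634] 0.002813585634316307
[159.7 156. ] 24 [0.6346 0.2262 0.051 ]
[192.4 179.3] 27 [0.5927 0.1673 0.051 ]
[167.6 212. ] 25 [0.5344 0.2094 0.051 ]
[271.8 130.4] 33 [0.6085 0.2884 0.051 ]
[294.4 141.6] 17 [0.6359 0.2266 0.051 ]
[250.  155.7] 18 [0.5355 0.2101 0.051 ]
[285.4 160.2] 23 [0.5943 0.1683 0.051 ]
```

View pics/top0.png

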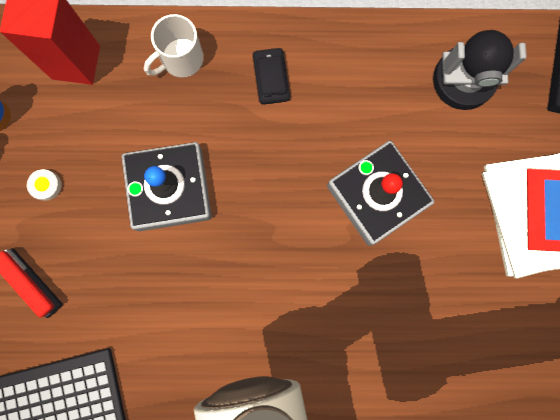

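View pics/a.png

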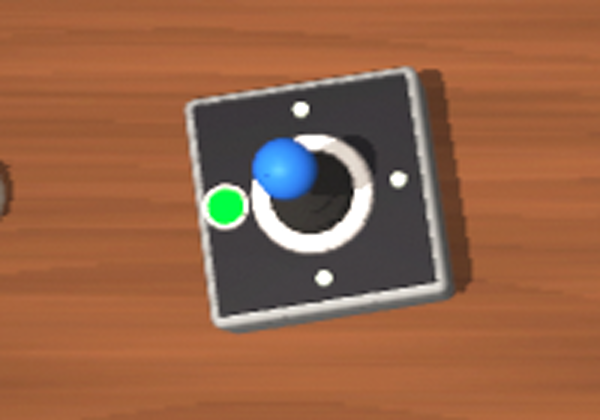

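View pics/side0.png

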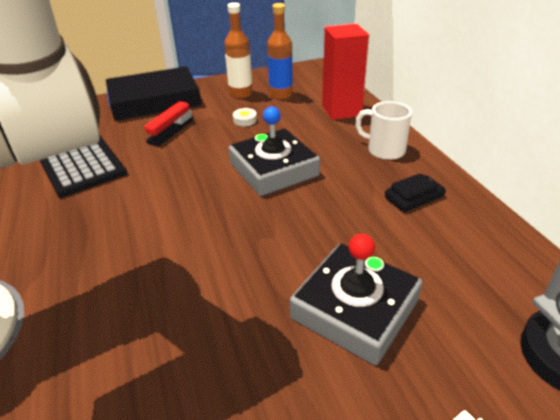

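The top view shows the blue knob at (155,176), its green mark at (135,188), and the white dots. The red console sits clear to the right, at (390,185). The side view agrees. Pivot is about (0.585, 0.218), and the tilt direction is (-0.164, 0.986). I'll turn the tool so x lies along the tilt direction, so the fingers close sideways on it, then move above the knob.

Call:
jog_arm --deltas '[{"rz":-0.165},{"rz":-0.165},{"rz":-0.165},{"rz":-0.165},{"rz":-0.165},{"rz":-0.165},{"rz":-0.165},{"rz":-0.165},{}]'

```text
validation failed for argument at $.de...
```

Call:
jog_arm --deltas '[{"dx":30,"dy":20},{"dx":48,"dy":33},{"dx":48,"dy":33},{"dx":48,"dy":33},{"dx":48,"dy":33},{"dx":48,"dy":33},{"dx":48,"dy":33},{"dx":48,"dy":33},{"dx":48,"dy":33},{"dx":48,"dy":33},{"dx":48,"dy":33}]'

```text
validation failed for argument at $.de...
```

Call:
jog_arm --deltas '[{"dx":0,"dy":0,"dz":0,"rx":0,"ry":0,"rz":-0.165,"grip":0},{"dx":0,"dy":0,"dz":0,"rx":0,"ry":0,"rz":-0.165,"grip":0},{"dx":0,"dy":0,"dz":0,"rx":0,"ry":0,"rz":-0.165,"grip":0},{"dx":0,"dy":0,"dz":0,"rx":0,"ry":0,"rz":-0.165,"grip":0},{"dx":0,"dy":0,"dz":0,"rx":0,"ry":0,"rz":-0.165,"grip":0},{"dx":0,"dy":0,"dz":0,"rx":0,"ry":0,"rz":-0.165,"grip":0},{"dx":0,"dy":0,"dz":0,"rx":0,"ry":0,"rz":-0.165,"grip":0},{"dx":0,"dy":0,"dz":0,"rx":0,"ry":0,"rz":-0.165,"grip":0},{"dx":0,"dy":0,"dz":0,"rx":0,"ry":0,"rz":0,"grip":0}]'

```text
time_s: 1.32
tool_pos: [0.2338, -0.5251, 0.2144]
orientation: [[-0.165, 0.986, -0.0], [0.986, 0.165, 0.0], [0.0, -0.0, -1.0]]
contact_force: [1.2, -0.2, -0.3]
finger_gap: 0.0919
grip_force: 0.0
```

Call:
jog_arm --deltas '[{"dx":30,"dy":20,"dz":0,"rx":0,"ry":0,"rz":0,"grip":0},{"dx":48,"dy":33,"dz":0,"rx":0,"ry":0,"rz":0,"grip":0},{"dx":48,"dy":33,"dz":0,"rx":0,"ry":0,"rz":0,"grip":0},{"dx":48,"dy":33,"dz":0,"rx":0,"ry":0,"rz":0,"grip":0},{"dx":48,"dy":33,"dz":0,"rx":0,"ry":0,"rz":0,"grip":0},{"dx":48,"dy":33,"dz":0,"rx":0,"ry":0,"rz":0,"grip":0},{"dx":48,"dy":33,"dz":0,"rx":0,"ry":0,"rz":0,"grip":0},{"dx":48,"dy":33,"dz":0,"rx":0,"ry":0,"rz":0,"grip":0},{"dx":48,"dy":33,"dz":0,"rx":0,"ry":0,"rz":0,"grip":0},{"dx":48,"dy":33,"dz":0,"rx":0,"ry":0,"rz":0,"grip":0},{"dx":48,"dy":33,"dz":0,"rx":0,"ry":0,"rz":0,"grip":0},{"dx":0,"dy":0,"dz":0,"rx":0,"ry":0,"rz":0,"grip":0}]'

```text
time_s: 2.82
tool_pos: [0.4941, 0.0393, 0.2144]
orientation: [[-0.17, 0.985, -0.0], [0.985, 0.17, 0.001], [0.001, -0.0, -1.0]]
contact_force: [-0.2, -0.0, -0.1]
finger_gap: 0.0918
grip_force: 0.0
```

Call:
jog_arm --deltas '[{"dx":40,"dy":30,"dz":0,"rx":0,"ry":0,"rz":0,"grip":0},{"dx":40,"dy":30,"dz":0,"rx":0,"ry":0,"rz":0,"grip":0},{"dx":40,"dy":30,"dz":0,"rx":0,"ry":0,"rz":0,"grip":0},{"dx":40.5,"dy":30,"dz":0,"rx":0,"ry":0,"rz":0.005,"grip":0},{"dx":0,"dy":0,"dz":0,"rx":0,"ry":0,"rz":0,"grip":0},{"dx":0,"dy":0,"dz":0,"rx":0,"ry":0,"rz":0,"grip":0}]'

```text
time_s: 3.58
tool_pos: [0.5849, 0.213, 0.2144]
orientation: [[-0.16, 0.987, -0.001], [0.987, 0.16, -0.001], [-0.001, -0.001, -1.0]]
contact_force: [0.2, 0.2, 1.0]
finger_gap: 0.0919
grip_force: 0.0
```

```bash
python3 - <<'E'
from h import *
for n in('top','side'):
    s=snap(n,n+'1.png')
    for p,st in blobs(s,'blue'):
        q=onz(s,*p,.125)
        if np.hypot(q[0]-.585,q[1]-.218)<.05: print(n,p,st,q.round(4))
o=get_obs();print(o['tool_pos'],o['orientation'].round(4).tolist(),o['joints'])
E
```

```text
top [157.7 174.7] [ 15  20 213] [0.5863 0.2129 0.125 ]
side [271.4 114.9] [ 16  17 223] [0.5866 0.2202 0.125 ]
[0.58491148 0.21275188 0.21473479] [[-0.1598, 0.9872, -0.0002], [0.9872, 0.1598, -0.0004], [-0.0004, -0.0002, -1.0]] [ 8.89359072e+00  1.60329405e+01  8.33697910e+01 -2.40230329e-02
  8.06101130e+01 -2.95227556e-01]
```

View pics/side1.png

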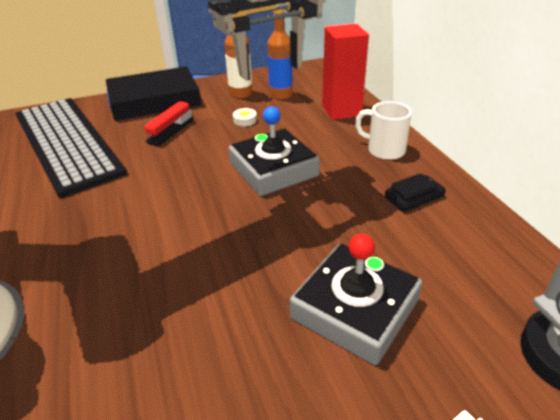

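The side view shows the open fingers above the blue knob at (271,115), with the stick still upright and nothing else near. Next I'll correct by 5 mm, lower and close.

Call:
jog_arm --deltas '[{"dx":5.2,"dy":1,"dz":0,"rx":0,"ry":0,"rz":-0.004,"grip":0},{"dx":0,"dy":0,"dz":27,"rx":0,"ry":0,"rz":0,"grip":0},{"dx":0,"dy":0,"dz":27,"rx":0,"ry":0,"rz":0,"grip":0},{"dx":0,"dy":0,"dz":27,"rx":0,"ry":0,"rz":0,"grip":0},{"dx":0,"dy":0,"dz":27,"rx":0,"ry":0,"rz":0,"grip":0},{"dx":0,"dy":0,"dz":0,"rx":0,"ry":0,"rz":0,"grip":0},{"dx":0,"dy":0,"dz":0,"rx":0,"ry":0,"rz":0,"grip":0}]'

```text
time_s: 4.55
tool_pos: [0.586, 0.2196, 0.108]
orientation: [[-0.166, 0.986, 0.002], [0.986, 0.166, 0.0], [0.0, 0.002, -1.0]]
contact_force: [0.5, -0.1, 0.3]
finger_gap: 0.0919
grip_force: 0.0
```

```bash
python3 - <<'E'
from h import *
s=snap('side')
o=get_obs();print(o['tool_pos'],o['orientation'].round(4).tolist(),o['contact_force'])
cv2.imwrite('pics/b.png',cv2.resize(s['img'][20:200,170:370],None,fx=3,fy=3,interpolation=2)[:,:,::-1])
print([b for b in blobs(s,'blue')])
E
```

```text
[0.5863287  0.21972128 0.10849537] [[-0.1659, 0.9861, 0.0028], [0.9861, 0.1659, 0.0005], [0.0, 0.0029, -1.0]] [-0.42735093 -0.44247625 -0.34881676]
[(array([199.3,  30.7]), array([  60,   74, 1819], dtype=int32)), (array([243.2,  20. ]), array([ 4, 10, 23], dtype=int32)), (array([196.6,  71.1]), array([16,  9, 56], dtype=int32)), (array([279.5,  71. ]), array([ 22,  11, 123], dtype=int32)), (array([280.9,  82.5]), array([ 22,  11, 183], dtype=int32)), (array([271.3, 115.2]), array([ 16,  17, 213], dtype=int32))]
```

View pics/b.png

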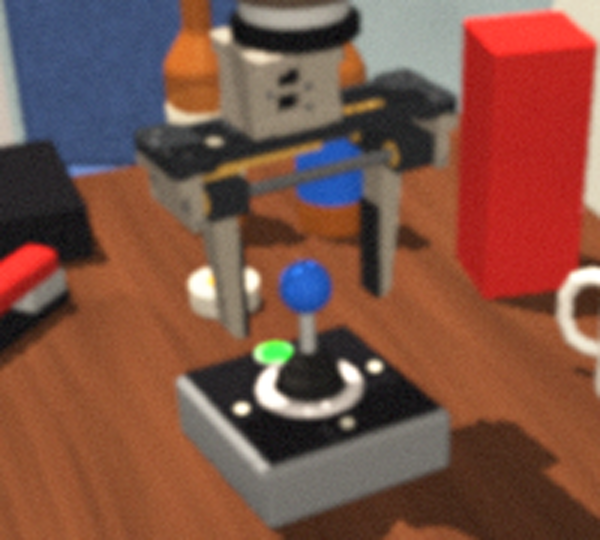

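The crop shows the blue knob at (305,285) between the open fingers, which straddle it sideways to the mark. I'll nudge 1.5 mm back each way and close.

Call:
jog_arm --deltas '[{"dx":-1.5,"dy":-1.5,"dz":2,"rx":0,"ry":0,"rz":0,"grip":0},{"dx":0,"dy":0,"dz":0,"rx":0,"ry":0,"rz":0,"grip":0.3},{"dx":0,"dy":0,"dz":0,"rx":0,"ry":0,"rz":0,"grip":0.5},{"dx":0,"dy":0,"dz":0,"rx":0,"ry":0,"rz":0,"grip":0.7},{"dx":0,"dy":0,"dz":0,"rx":0,"ry":0,"rz":0,"grip":0.7},{"dx":0,"dy":0,"dz":0,"rx":0,"ry":0,"rz":0,"grip":0.7},{"dx":0,"dy":0,"dz":0,"rx":0,"ry":0,"rz":0,"grip":0.7},{"dx":0,"dy":0,"dz":0,"rx":0,"ry":0,"rz":0,"grip":0.7}]'

```text
time_s: 5.6
tool_pos: [0.5841, 0.2179, 0.1046]
orientation: [[-0.166, 0.986, 0.0], [0.986, 0.166, 0.0], [-0.0, 0.0, -1.0]]
contact_force: [-0.0, 0.1, -0.1]
finger_gap: 0.0327
grip_force: 30.0
```

```bash
python3 - <<'E'
from h import *
for n in('side','top'):
    s=snap(n)
    print([(b[0],b[1],onz(s,*b[0],.125).round(4)) for b in blobs(s,'blue')][:8])
o=get_obs();print(o['tool_pos'],o['orientation'].round(4).tolist(),o['contact_force'],o['torque'])
E
```

```text
[(array([199.1,  32. ]), array([  59,   76, 1877], dtype=int32), array([0.5626, 0.7544, 0.125 ])), (array([243.7,  23.7]), array([ 5,  9, 19], dtype=int32), array([0.6957, 0.7725, 0.125 ])), (array([272. ,  75.7]), array([ 8,  5, 30], dtype=int32), array([0.649 , 0.3951, 0.125 ])), (array([273.5,  84.4]), array([ 7,  6, 28], dtype=int32), array([0.6367, 0.3502, 0.125 ])), (array([272.3, 115.2]), array([ 16,  16, 217], dtype=int32), array([0.5877, 0.2184, 0.125 ]))]
[(array([  1. , 110.5]), array([ 4, 18, 47], dtype=int32), array([0.693 , 0.4726, 0.125 ])), (array([552.3, 209.2]), array([ 15,  60, 849], dtype=int32), array([ 0.5307, -0.4321,  0.125 ]))]
[0.58409558 0.21792856 0.10463095] [[-0.1662, 0.9861, 0.0003], [0.9861, 0.1662, 0.0], [-0.0, 0.0003, -1.0]] [-0.2374723  -0.17517544 -0.20797724] [ 0.0145278  -0.16551432  0.06021118]
```

Call:
jog_arm --deltas '[{"dx":3,"dy":0,"dz":0.08,"rx":0,"ry":-0.05,"rz":0,"grip":0.7},{"dx":3,"dy":0,"dz":0.08,"rx":0,"ry":-0.05,"rz":0,"grip":0.7},{"dx":3,"dy":0,"dz":0.08,"rx":0,"ry":-0.05,"rz":0,"grip":0.7},{"dx":3,"dy":0,"dz":0.08,"rx":0,"ry":-0.05,"rz":0,"grip":0.7},{"dx":3,"dy":0,"dz":0.08,"rx":0,"ry":-0.05,"rz":0,"grip":0.7},{"dx":3,"dy":0,"dz":0.08,"rx":0,"ry":-0.05,"rz":0,"grip":0.7},{"dx":3,"dy":0,"dz":0.08,"rx":0,"ry":-0.05,"rz":0,"grip":0.7},{"dx":3,"dy":0,"dz":0.08,"rx":0,"ry":-0.05,"rz":0,"grip":0.7},{"dx":3,"dy":0,"dz":0.08,"rx":0,"ry":-0.05,"rz":0,"grip":0.7},{"dx":0,"dy":0,"dz":0,"rx":0,"ry":0,"rz":0,"grip":0.7},{"dx":0,"dy":0,"dz":0,"rx":0,"ry":0,"rz":0,"grip":0.7}]'

```text
time_s: 7.08
tool_pos: [0.5799, 0.2433, 0.0991]
orientation: [[-0.149, 0.986, 0.072], [0.888, 0.166, -0.429], [-0.435, 0.0, -0.901]]
contact_force: [0.7, -1.5, 4.2]
finger_gap: 0.0321
grip_force: 30.0
```

```bash
python3 - <<'E'
from h import *
o=get_obs();R=o['orientation'];g=o['tool_pos']-.019*R[:,2]
P=np.array([.585,.218,.045]);u=np.array([-.165,.9863,0]);x=np.array([.9863,.165,0])
d=g-P;print('along',d@u,'side',d@x,'up',d[2],'tilt',np.arctan2(d@u,d[2]),np.linalg.norm(d),'tooltilt',np.arcsin(-R[:,2]@u),R[:,2]@x)
print(o['contact_force'],o['torque'],o['grip_force'],o['finger_gap'])
E
```

```text
along 0.034079733271131694 side -0.0008246010309955779 up 0.07122440121569219 tilt 0.4462870913713344 0.07896207170699072 tooltilt 0.44959348288055173 0.0007165423296226983
[ 0.73505072 -1.48546698  4.18634202] [-0.24737969 -0.09324531 -0.03195792] 30.000321865081787 0.03209900185770268
```

Call:
jog_arm --deltas '[{"dx":3,"dy":0,"dz":0.08,"rx":0,"ry":-0.05,"rz":0,"grip":0.7},{"dx":1.5,"dy":0,"dz":0,"rx":0,"ry":-0.025,"rz":0,"grip":0.7},{"dx":0,"dy":0,"dz":0,"rx":0,"ry":0,"rz":0,"grip":0.7},{"dx":0,"dy":0,"dz":0,"rx":0,"ry":0,"rz":0,"grip":0.7}]'

```text
time_s: 7.58
tool_pos: [0.5794, 0.2468, 0.0974]
orientation: [[-0.143, 0.986, 0.083], [0.853, 0.166, -0.495], [-0.502, 0.0, -0.865]]
contact_force: [-0.1, -3.4, 5.7]
finger_gap: 0.0323
grip_force: 30.0
```

```bash
cat > c.py <<'E'
from h import *
o=get_obs();R=o['orientation'];g=o['tool_pos']-.019*R[:,2]
P=np.array([.585,.218,.045]);u=np.array([-.165,.9863,0]);x=np.array([.9863,.165,0])
d=g-P;print('along',d@u,'side',d@x,'up',d[2],'tilt',np.arctan2(d@u,d[2]),np.linalg.norm(d),'tooltilt',np.arcsin(-R[:,2]@u),R[:,2]@x)
print(o['contact_force'],o['torque'],o['grip_force'],o['finger_gap'],o['time_s'])
E
python3 c.py; python3 - <<'E'
from h import *
s=snap('side')
print([(b[0],b[1],onz(s,*b[0],.115).round(4)) for b in blobs(s,'blue')][-1])
cv2.imwrite('pics/c.png',cv2.resize(s['img'][20:200,170:370],None,fx=3,fy=3,interpolation=2)[:,:,::-1])
E
```

```text
along 0.03885516740672657 side -0.0007548560340322577 up 0.06879615713585273 tilt 0.5141249822206668 0.07901383368190762 tooltilt 0.5260754252545402 0.0006446709902568232
[-0.10665647 -3.38798243  5.70605539] [-0.69544547 -0.04212761 -0.06997437] 30.000629425048828 0.032331446596725356 7.575
(array([262.6, 112. ]), array([ 16,  16, 207], dtype=int32), array([0.5804, 0.2568, 0.115 ]))
```

View pics/c.png

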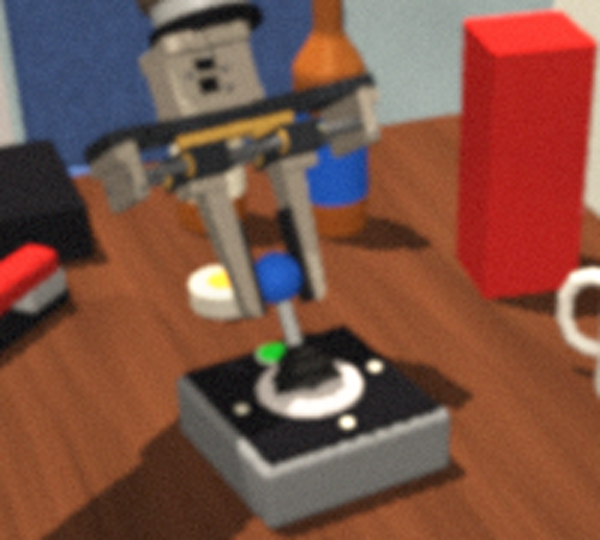

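The crop shows the blue knob at (278,278), tilted straight over the green mark at (270,352). The moment rose sharply, so the stick seems to be at its stop. I'll press 1.5 mm more to make sure, then hold.

Call:
jog_arm --deltas '[{"dx":1.5,"dy":0,"dz":0,"rx":0,"ry":0,"rz":0,"grip":0.7},{"dx":0,"dy":0,"dz":0,"rx":0,"ry":0,"rz":0,"grip":0.7},{"dx":0,"dy":0,"dz":0,"rx":0,"ry":0,"rz":0,"grip":0.7},{"dx":0,"dy":0,"dz":0,"rx":0,"ry":0,"rz":0,"grip":0.7}]'

```text
time_s: 8.12
tool_pos: [0.5794, 0.2473, 0.0971]
orientation: [[-0.142, 0.986, 0.083], [0.852, 0.165, -0.496], [-0.503, 0.0, -0.864]]
contact_force: [-0.8, -5.6, 6.8]
finger_gap: 0.0325
grip_force: 30.0
```

```bash
python3 c.py
```

```text
along 0.03941631176226937 side -0.0006949841882704255 up 0.06847667159500964 tilt 0.5222975791918038 0.07901369164297437 tooltilt 0.5272867231008005 0.00033065448528477953
[-0.78526103 -5.56084366  6.81272434] [-1.0455361  -0.09409562 -0.08694311] 30.000572204589844 0.0325462523165049 8.125
```

The tool advanced only 0.6 mm of the 1.5 mm commanded and the force rose, so it is at the stop. Holding for 2.5 s and more.

Call:
jog_arm --deltas '[{"dx":0,"dy":0,"dz":0,"rx":0,"ry":0,"rz":0,"grip":0.7},{"dx":0,"dy":0,"dz":0,"rx":0,"ry":0,"rz":0,"grip":0.7},{"dx":0,"dy":0,"dz":0,"rx":0,"ry":0,"rz":0,"grip":0.7},{"dx":0,"dy":0,"dz":0,"rx":0,"ry":0,"rz":0,"grip":0.7},{"dx":0,"dy":0,"dz":0,"rx":0,"ry":0,"rz":0,"grip":0.7},{"dx":0,"dy":0,"dz":0,"rx":0,"ry":0,"rz":0,"grip":0.7},{"dx":0,"dy":0,"dz":0,"rx":0,"ry":0,"rz":0,"grip":0.7},{"dx":0,"dy":0,"dz":0,"rx":0,"ry":0,"rz":0,"grip":0.7},{"dx":0,"dy":0,"dz":0,"rx":0,"ry":0,"rz":0,"grip":0.7},{"dx":0,"dy":0,"dz":0,"rx":0,"ry":0,"rz":0,"grip":0.7}]'

```text
time_s: 9.38
tool_pos: [0.5794, 0.2473, 0.0971]
orientation: [[-0.142, 0.986, 0.083], [0.852, 0.165, -0.496], [-0.503, 0.0, -0.864]]
contact_force: [-0.3, -5.1, 7.1]
finger_gap: 0.0323
grip_force: 30.0
```

Call:
jog_arm --deltas '[{"dx":0,"dy":0,"dz":0,"rx":0,"ry":0,"rz":0,"grip":0.7},{"dx":0,"dy":0,"dz":0,"rx":0,"ry":0,"rz":0,"grip":0.7},{"dx":0,"dy":0,"dz":0,"rx":0,"ry":0,"rz":0,"grip":0.7},{"dx":0,"dy":0,"dz":0,"rx":0,"ry":0,"rz":0,"grip":0.7},{"dx":0,"dy":0,"dz":0,"rx":0,"ry":0,"rz":0,"grip":0.7},{"dx":0,"dy":0,"dz":0,"rx":0,"ry":0,"rz":0,"grip":0.7},{"dx":0,"dy":0,"dz":0,"rx":0,"ry":0,"rz":0,"grip":0.7},{"dx":0,"dy":0,"dz":0,"rx":0,"ry":0,"rz":0,"grip":0.7},{"dx":0,"dy":0,"dz":0,"rx":0,"ry":0,"rz":0,"grip":0.7},{"dx":0,"dy":0,"dz":0,"rx":0,"ry":0,"rz":0,"grip":0.7}]'

```text
time_s: 10.62
tool_pos: [0.5794, 0.2473, 0.097]
orientation: [[-0.142, 0.986, 0.083], [0.852, 0.165, -0.496], [-0.503, 0.0, -0.864]]
contact_force: [1.0, -5.0, 5.7]
finger_gap: 0.0326
grip_force: 30.0
```

```bash
python3 c.py
```

```text
along 0.03938239580288487 side -0.0006878167316340644 up 0.06845425202209 tilt 0.5220670031114543 0.0789772823243044 tooltilt 0.527345920527239 0.00030311653695745515
[ 0.95274309 -4.97048087  5.70462304] [-1.09601306 -0.116679   -0.14916728] 30.000572204589844 0.032587064729268575 10.625
```

Call:
jog_arm --deltas '[{"dx":-1.5,"dy":0,"dz":0,"rx":0,"ry":0,"rz":0,"grip":0.7},{"dx":-3,"dy":0,"dz":0.08,"rx":0,"ry":0.05,"rz":0,"grip":0.7},{"dx":-3,"dy":0,"dz":0.08,"rx":0,"ry":0.05,"rz":0,"grip":0.7},{"dx":-3,"dy":0,"dz":0.08,"rx":0,"ry":0.05,"rz":0,"grip":0.7},{"dx":-3,"dy":0,"dz":0.08,"rx":0,"ry":0.05,"rz":0,"grip":0.7},{"dx":-3,"dy":0,"dz":0.08,"rx":0,"ry":0.05,"rz":0,"grip":0.7},{"dx":-3,"dy":0,"dz":0.08,"rx":0,"ry":0.05,"rz":0,"grip":0.7},{"dx":-3,"dy":0,"dz":0.08,"rx":0,"ry":0.05,"rz":0,"grip":0.7},{"dx":-3,"dy":0,"dz":0.08,"rx":0,"ry":0.05,"rz":0,"grip":0.7},{"dx":-3,"dy":0,"dz":0.08,"rx":0,"ry":0.05,"rz":0,"grip":0.7},{"dx":0,"dy":0,"dz":0,"rx":0,"ry":0,"rz":0,"grip":0.7},{"dx":0,"dy":0,"dz":0,"rx":0,"ry":0,"rz":0,"grip":0.7}]'

```text
time_s: 12.12
tool_pos: [0.5834, 0.2226, 0.1045]
orientation: [[-0.166, 0.986, 0.013], [0.983, 0.166, -0.074], [-0.075, 0.001, -0.997]]
contact_force: [0.2, 0.7, 1.8]
finger_gap: 0.0323
grip_force: 30.0
```

```bash
python3 c.py
```

```text
along 0.006185343869170266 side -0.0008445767077447844 up 0.07841341533172003 tilt 0.07871819665114849 0.07866152171191612 tooltilt 0.07526046281862378 0.0007300601895858845
[0.22336708 0.67772819 1.75447989] [-0.09751516 -0.16419881 -0.01104091] 30.000481009483337 0.03227291373877436 12.125
```

Call:
jog_arm --deltas '[{"dx":-2.4,"dy":0,"dz":0.06,"rx":0,"ry":0.04,"rz":0,"grip":0.7},{"dx":-2.1,"dy":0,"dz":0.04,"rx":0,"ry":0.035,"rz":0,"grip":0.7},{"dx":0,"dy":0,"dz":0,"rx":0,"ry":0,"rz":0,"grip":0.7},{"dx":0,"dy":0,"dz":0,"rx":0,"ry":0,"rz":0,"grip":0.7},{"dx":0,"dy":0,"dz":0,"rx":0,"ry":0,"rz":0,"grip":0.7},{"dx":0,"dy":0,"dz":0,"rx":0,"ry":0,"rz":0,"grip":0.7}]'

```text
time_s: 12.88
tool_pos: [0.584, 0.2182, 0.1046]
orientation: [[-0.167, 0.986, 0.0], [0.986, 0.167, -0.0], [-0.0, 0.0, -1.0]]
contact_force: [0.1, 0.1, 3.0]
finger_gap: 0.0325
grip_force: 30.0
```

```bash
python3 c.py
```

```text
along 0.00032965905340868584 side -0.000914829423394269 up 0.07859636786024772 tilt 0.0041943047654663095 0.07860238302233225 tooltilt 8.306723411925503e-05 0.00030781873335151717
[0.114209   0.12702181 3.00561279] [-0.02123561 -0.25018629  0.03117513] 30.00043898820877 0.03249594206883315 12.875
```

Back upright. I'll open, let the fingers clear the knob, then lift.

Call:
jog_arm --deltas '[{"dx":0,"dy":0,"dz":0,"rx":0,"ry":0,"rz":0,"grip":0.5},{"dx":0,"dy":0,"dz":0,"rx":0,"ry":0,"rz":0,"grip":0.2},{"dx":0,"dy":0,"dz":0,"rx":0,"ry":0,"rz":0,"grip":0},{"dx":0,"dy":0,"dz":0,"rx":0,"ry":0,"rz":0,"grip":0},{"dx":0,"dy":0,"dz":0,"rx":0,"ry":0,"rz":0,"grip":0},{"dx":0,"dy":0,"dz":0,"rx":0,"ry":0,"rz":0,"grip":0},{"dx":0,"dy":0,"dz":-25,"rx":0,"ry":0,"rz":0,"grip":0},{"dx":0,"dy":0,"dz":-35,"rx":0,"ry":0,"rz":0,"grip":0},{"dx":0,"dy":0,"dz":-35,"rx":0,"ry":0,"rz":0,"grip":0},{"dx":0,"dy":0,"dz":-20,"rx":0,"ry":0,"rz":0,"grip":0},{"dx":0,"dy":0,"dz":0,"rx":0,"ry":0,"rz":0,"grip":0},{"dx":0,"dy":0,"dz":0,"rx":0,"ry":0,"rz":0,"grip":0}]'

```text
time_s: 14.38
tool_pos: [0.5832, 0.2177, 0.2177]
orientation: [[-0.166, 0.986, -0.003], [0.986, 0.166, -0.0], [0.0, -0.003, -1.0]]
contact_force: [-0.0, -0.5, -0.2]
finger_gap: 0.0919
grip_force: 0.0
```

```bash
python3 - <<'E'
from h import *
s=snap('side','end.png')
print([(b[0],b[1],onz(s,*b[0],.125).round(4)) for b in blobs(s,'blue')][-1]); o=get_obs(); print(o['time_s'],o['contact_force'],o['finger_gap'],o['tool_pos'])
E
```

```text
(array([270.8, 114.9]), array([ 17,  17, 223], dtype=int32), array([0.5855, 0.2207, 0.125 ]))
14.425 [-0.77541947 -0.27882713  0.04049472] 0.09151692279178672 [0.58297593 0.21768979 0.21736762]
```

View pics/end.png

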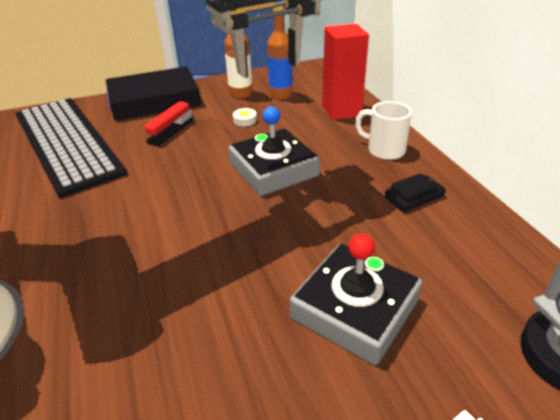

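The picture shows the blue knob upright again at (271,115), the gripper clear above it, and the red console undisturbed.

```bash
python3 -c "
from plant import *
print(close_job())"
```

```text
the job is handed in; nothing more can be done
None
```

I tilted the blue-knobbed joystick straight to its stop towards its green mark, held it there over two seconds, brought it back upright and let go; the red-knobbed console was not touched, and the job was handed in at about 14 s of the 40 s allowed.

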